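# Snap the specimen box shut under the riser shelf

### The job

Shut the open grey specimen box that stands under the front of the riser shelf: swing its flap over onto the box and press near its free edge until the tab drops behind the lip of the far wall, so that the flap lies flat and stays shut by itself when you let go. Don't bang into the riser or push the loose things around it out of place.

Things in the scene. Friction and masses are not known exactly. Their poses are not given: they have to be found in the camera images.
- specimen_box: Grey plastic box, 100 (x) by 120 (y) by 60 mm high, open at the top, walls 3 mm, fixed to the worktop; two specimens stand inside. Origin: centre of its underside; x points away from the robot to the far wall, z up. The flap's hinge line runs along y at x = -50, z = 62 mm (near rim). At the top inside of the far wall, a rounded lip 60 mm long stands 3 mm inward.
- flap (a joint): Hinge angle: 0 = flat on the box (shut), grows as the flap swings up and towards the robot; pi/2 = upright, 2.4 = end stop. Starts standing open past upright. A light spring pushes it open (about 2 N at the free edge when nearly shut): it swings back open unless latched. The tab snaps in only when it is pressed right down, to about 0.02; latched it reads 0 to 0.04.
- flap_edge (a point): Middle of the flap's free edge on its outer face (upper face when shut), 101 mm from the hinge line. The flap is a plate 4 mm thick and 120 mm wide that pivots at the middle of its thickness. Frame: x from hinge to free edge, y along the hinge, z out of the outer face.
- tab_hook (a point): Tip of the hook of the springy tab, 50 mm wide, that hangs up to 37 mm below the flap's underside, about 95 mm from the hinge. It meets the lip at a flap angle of about 0.3 and rides over it with about 7 to 12 N pressed on the free edge, then springs back beneath the lip.
- riser: Shelf fixed over the far half of the box: board 100 (x) by 260 (y) by 12 mm, underside 240 mm up, on two rear legs 24 mm square (x 25, y +-115 mm), with things on it. Origin: on the worktop below the point 60 mm in from the middle of its front edge; x away from the robot. The front edge (x -60) hangs about 40 mm beyond the hinge line, so to press near the free edge a tool must lean back 25 to 45 degrees to the robot.
- specimen_left: Loose bystander: round mounted specimen, diameter 30, 19 mm high, beside the box on its left (+y). Origin under its centre.
- hex_right: Loose bystander: hexagonal steel sample, 27 mm over, 13 mm high, beside the box on its right. Origin under its centre.
- tape: Loose bystander: roll of tape lying flat, diameter 104, 25 mm high. Origin under its centre.
- jar: Loose bystander: jar with a screw lid, diameter 62, 78 mm high. Origin under its centre.
- weight: Loose bystander: small brass weight, diameter 24, 28 mm high. Origin under its centre.
Not all that is in view belongs to the job. There is more than one size of the specimen_box; the one meant has the size given above.

How it is judged:
By the outcome, as a careful person would: the job done as asked, in the order asked, and still so for the second after the job is handed in, with the robot touching nothing.
It also fails if it takes over 48 s, if anything falls off the work surface, if the arm or the gripper's body presses on something with over 40 N, if the wrist force passes 120 N, or if a joint passes its speed limit or range.

### The arm

A 6-joint arm with a two-finger parallel gripper is mounted at the origin on a cart in front of the work surface, level with it; the furniture and walls round the work are solid. World frame = base frame: x ahead of the robot, y to its left, z up, the work surface at z = 0. Lengths are in m, angles in rad, forces in N, time in s.
With the tool pointing down it reaches from about 0.375 to 0.9 m from the base axis. Payload 3.1 kg.
Tool frame: the origin (TCP) lies midway between the tips of the shut fingers; the grasp point (between the pads) lies 19 mm behind it (pinch_z is the distance from the TCP to the grasp point, in m); y points along the fingers, z is the direction in which the jaws open and shut, and the axes are right-handed (so a half turn about y gives the same grasp; the last joint's range is limited). The gripper opens to 87 mm and grips with 3 to 60 N. Pads are 19 mm wide; open, the fingers measure 117 mm over their backs; the gripper's body (75 mm by 190 mm) begins 51 mm behind the grasp point.
Start: joints at [-1.5, 0.527, 1.433, -0, 1.181, -0.178], TCP at [0.155, -0.606, 0.185] pointing down, gripper open.
Joint ranges: [-3.08, 3.08], [-0.75, 2.2], [0.22, 2.44], [-1.43, 4.57], [0, 2.65], [-2.85, 2.85]. Speed limits (rad/s): [2.79, 2.79, 3.14, 3.14, 3.14, 3.14].

### API

Orientations are given as a unit quaternion [x, y, z, w].
In Python, from rig import * gives the robot as it stands.
- The arm moves only by the tool drive_tool, never from a script. Its argument "plan" is a list of rows, each a list of 7 numbers: the shift along the tool's x, y, z in mm, then the turn, a rotation vector about the tool's x, y, z in degrees, then the finger opening in mm, from 0 to 87. A call has 1 to 10 rows; each row is the pose to reach, as a shift and turn from the pose commanded when the call began, along the tool's axes at that moment; what a row does not reach only later rows make up. A row lasts 1/10 s, in which the tool goes at most 50 mm and 8.59 degrees, less where a joint would pass 70% of its speed; a pose out of reach is approached as far as the arm can. A call with a gripper value outside its range is refused whole. The fingers move at their own pace and stop on an object; "newtons" is the grip in N (left out, the last holds). Time passes only in rows, so rows that repeat a pose let the fingers close. It gives the time, the measured TCP pose, the force and the opening at its end, in the units of the state.
- get_obs(): the state, without advancing time (a new reading comes with each control period).
- camera(name): name is "scene" or "top" or "wrist"; returns the picture (400x640x3 uint8, blue, green, red); there is no depth.
- get_calibration(name): a dict with "fx", "fy", "cx", "cy" (pixels), "origin" and "rotation" of the camera in the world; the wrist camera has in their place "tool_from_camera" (4x4, takes a point from camera to tool coordinates, whose origin is the TCP and whose axes are the tool frame's). Camera axes: x right, y down, z forward; pixel columns grow to the right and rows downward; lengths in m; the calibration is good to about 2 mm. The wrist camera is an equidistant fisheye: a pixel r from the principal point sees the ray r / f radians off the axis. A picture is of the moment at which its call begins: read the wrist's pose just before it. get_calibration takes no time and is no camera call.
- hand_in(): hands the job in, once; it reports no verdict.
Trained networks look in the newest picture that a camera, given by its name, has taken for a name from the list of things; names that differ only in an ending like _2 or _b are one class to them, and where a whole thing is asked for, a point or a joint stands for the part that bears it (a point fixed in the world has none). Each returns a list of dicts, best first, with "conf" (0 to 1); they miss things now and then, are a little off and sometimes report something else, mostly with a low value. They report only what shows in the picture. A call takes as long as a camera call. They do not tell look-alikes from the thing itself.
- spot_in(camera, target): "location" ([column, row] in pixels, amid what is visible of it).
- mark_of(camera, target): "location" ([column, row] in pixels: a listed point, or the origin of a listed thing).
The state is a dict: "time": time; "q": joint angles; "joint_velocities": joint speeds; "joint_torque": joint torques, N m; "position": TCP position; "tool_rot": TCP orientation; "ft_force": force on the tool from outside, world axes, zero at the start; "moment": the same for the moment, N m; "grip_width": finger opening in m.
Only numpy, scipy, OpenCV 4.12 (cv2) and the standard library are available. Lean on these libraries where they do the work, as an engineer would, in place of code of your own. Each camera call takes 0.05 s, during which the arm holds its last target. There are 200 camera calls.

## Working session

There is one attempt and no reset: what is moved stays moved. The work goes in short steps, Python scripts to look and compute and a tool call to move; the robot and the scene stay as the last step left them, time stands still between calls to the robot, and variables do not carry over. Pictures are saved under pics/ and viewed, about 8 in all and at most 12, crops included, and the job is handed in when it is done.

Besides the shell and the picture viewer there is one more tool, called after "Emit:" as name([rows], argument=value, ...), one row to a line, values as JSON. drive_tool: Moves the arm, as the interface text tells. Its arguments: {"type":"object","properties":{"plan":{"type":"array","items":{"type":"array","items":{"type":"number"}}},"newtons":{"type":"number"}},"required":["plan"]}

```bash
mkdir -p pics; ls; python3 - <<'E'
from rig import *
import cv2, numpy as np
o=get_obs(); print(o)
for c in ("scene","top"):
    im=camera(c); cv2.imwrite(f"pics/{c}0.png",im)
    print(c,get_calibration(c))
    for t in ("specimen_box","flap_edge","flap","riser","tab_hook"):
        print(t,"mark",[(np.round(d["location"]),round(d["conf"],2)) for d in mark_of(c,t)] if t!="flap" else "", "spot",[(np.round(d["location"]),round(d["conf"],2)) for d in spot_in(c,t)])
E
```

```text
pics
{'time': 0.0, 'q': array([-1.49951174e+00,  5.28499458e-01,  1.43392847e+00, -2.54988478e-05,
        1.18137989e+00, -1.78485316e-01]), 'joint_velocities': array([ 2.20813997e-04,  2.02554575e-04, -3.69922113e-04,  3.69297064e-05,
       -1.28082043e-03,  8.39283081e-04]), 'joint_torque': array([ 5.63784870e-04, -4.40034306e+01, -1.76591760e+01,  6.32326794e-02,
        5.81008801e-02, -1.62421011e-04]), 'position': array([ 0.15445763, -0.6047584 ,  0.18384295]), 'tool_rot': array([-0.08804735,  0.70238148, -0.70081648,  0.08811462]), 'ft_force': array([-0.28933695,  0.33540258,  0.17161666]), 'moment': array([-0.03384173, -0.0084279 ,  0.0221721 ]), 'grip_width': 0.08681210239170825}
scene {'fx': 421.8604416170956, 'fy': 421.8604416170956, 'cx': 318.0219595964245, 'cy': 198.06430207222317, 'origin': array([-0.03199067,  0.63354955,  1.05819614]), 'rotation': array([-0.33701662,  0.87378135, -0.33036094,  0.1174206 ])}
specimen_box mark [(array([315., 224.]), 0.67), (array([355., 155.]), 0.67), (array([335., 177.]), 0.61)] spot [(array([340., 170.]), 0.65), (array([315., 219.])
[... 393 characters left out ...]
42628821, 'cx': 325.4279207055972, 'cy': 196.90887242484632, 'origin': array([ 0.35669965, -0.04579981,  1.20084058]), 'rotation': array([-0.69681957,  0.71358071, -0.04998765,  0.05240507])}
specimen_box mark [(array([300., 212.]), 0.67), (array([374., 177.]), 0.6)] spot [(array([302., 207.]), 0.87), (array([376., 177.]), 0.7)]
flap_edge mark [(array([378., 192.]), 0.97), (array([305., 191.]), 0.76)] spot [(array([381., 186.]), 0.88), (array([303., 203.]), 0.87)]
flap mark  spot [(array([379., 188.]), 0.98), (array([190., 225.]), 0.74), (array([299., 209.]), 0.57)]
riser mark [] spot [(array([384., 136.]), 0.68)]
tab_hook mark [(array([380., 184.]), 0.73)] spot [(array([382., 183.]), 0.83)]
```

```bash
python3 - <<'E'
import cv2,numpy as np
a=cv2.imread("pics/scene0.png");b=cv2.imread("pics/top0.png")
a=cv2.resize(a[50:290,200:520],None,fx=2.5,fy=2.5,interpolation=cv2.INTER_CUBIC);cv2.imwrite("pics/s1.png",a)
b=cv2.resize(b[60:300,200:520],None,fx=2.5,fy=2.5,interpolation=cv2.INTER_CUBIC);cv2.imwrite("pics/t1.png",b)
E
```

```text
(no output)
```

View pics/s1.png

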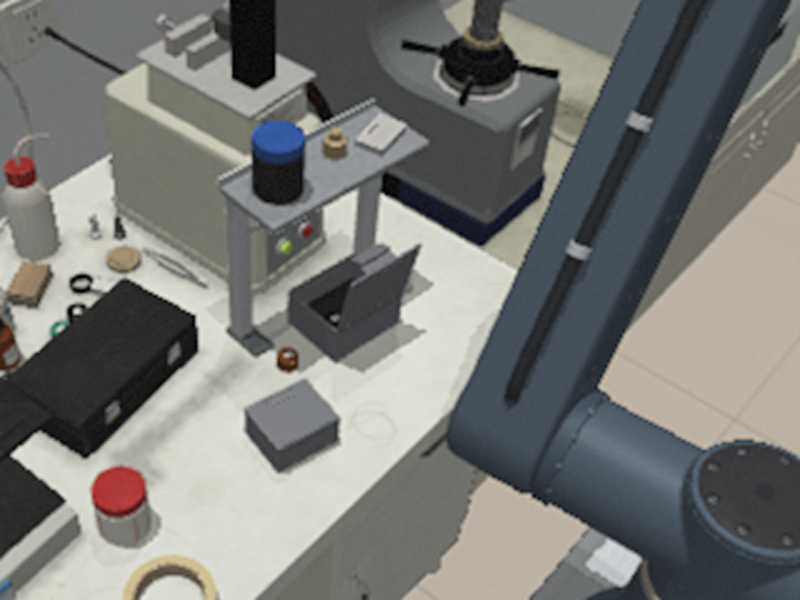

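View pics/t1.png

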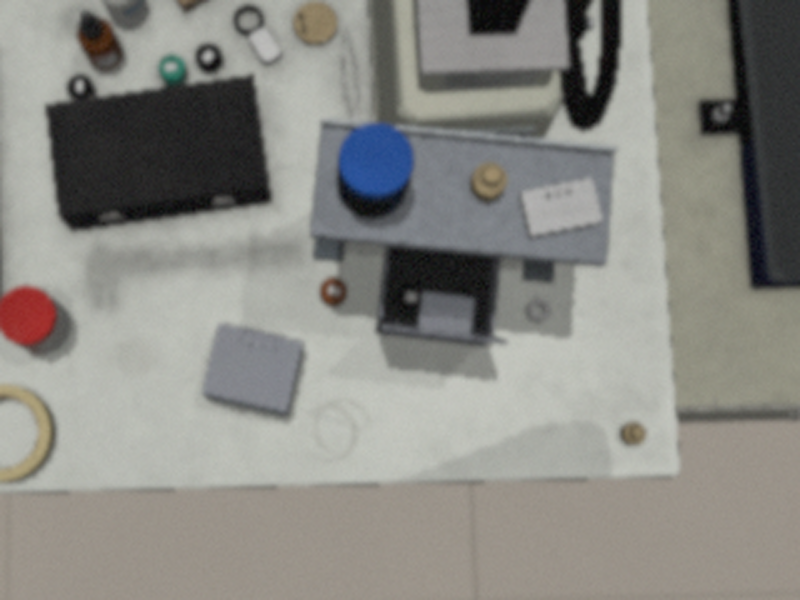

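The picture shows two grey boxes. One is open, under the riser front: scene (340,170), top (375,178). The other is smaller and shut: scene (315,219), top (302,207). The target is the open one under the riser. Its flap stands a little past upright with its edge at top (378,192).

```bash
cat > h.py <<'E'
from rig import *
import numpy as np, cv2
from scipy.spatial.transform import Rotation as R
from scipy.optimize import least_squares
def P(c):
    k=get_calibration(c); return k,R.from_quat(k["rotation"]).as_matrix() if np.size(k["rotation"])==4 else k["rotation"]
def ray(c,uv):
    k,M=P(c); d=M@np.array([(uv[0]-k["cx"])/k["fx"],(uv[1]-k["cy"])/k["fy"],1]); return k["origin"],d
def onz(c,uv,z):
    o,d=ray(c,uv); return o+d*(z-o[2])/d[2]
def tri(l):
    A=0;b=0
    for c,uv in l:
        o,d=ray(c,uv); d=d/np.linalg.norm(d); Q=np.eye(3)-np.outer(d,d); A=A+Q;b=b+Q@o
    return np.linalg.solve(A,b)
def proj(c,p):
    k,M=P(c); q=M.T@(np.array(p)-k["origin"]); return np.array([k["fx"]*q[0]/q[2]+k["cx"],k["fy"]*q[1]/q[2]+k["cy"]])
E
python3 - <<'E'
from h import *
np.set_printoptions(precision=4,suppress=True)
T=lambda u,v:(200+u/2.5,60+v/2.5); S=lambda u,v:(200+u/2.5,50+v/2.5)
print("edge mark",tri([("scene",(357,156)),("top",(378,192))]))
print("flap edge ends near(-y?)",tri([("scene",S(418,248)),("top",T(505,341))]),tri([("scene",S(347,292)),("top",T(379,331))]))
for n,p in dict(FL=(312,235),FR=(606,263),BL=(322,124),BR=(613,150)).items(): print("riser",n,onz("top",T(*p),.252))
for n,p in dict(FL=(246,222),FR=(428,144)).items(): print("riser scene",n,onz("scene",S(*p),.252))
print("box corner near-left bottom", onz("scene",S(341,358),0.0), "far-left top",onz("scene",S(290,295),.06),"near left top",onz("scene",S(341,330),.06))
print("near right bottom?",onz("scene",S(400,325),0))
print("small box",onz("top",T(253,370),.05))
for n,p in dict(spec=(333,291),hex=(537,310)).items(): print(n,onz("top",T(*p),.015))
o=get_obs();print(R.from_quat(o["tool_rot"]).as_matrix()); print(get_calibration("wrist"))
E
```

```text
edge mark [ 0.5124 -0.1718  0.1556]
flap edge ends near(-y?) [ 0.5064 -0.2262  0.1498] [ 0.5209 -0.1059  0.1481]
riser FL [ 0.5896 -0.045   0.252 ]
riser FR [ 0.5585 -0.2991  0.252 ]
riser BL [ 0.6899 -0.0562  0.252 ]
riser BR [ 0.6597 -0.3114  0.252 ]
riser scene FL [ 0.6181 -0.0295  0.252 ]
riser scene FR [ 0.5531 -0.2913  0.252 ]
box corner near-left bottom [ 0.5374 -0.1236  0.    ] far-left top [ 0.6282 -0.1206  0.06  ] near left top [ 0.5366 -0.1179  0.06  ]
near right bottom? [ 0.5168 -0.2259  0.    ]
small box [0.4972 0.0197 0.05  ]
spec [ 0.5853 -0.0661  0.015 ]
hex [ 0.5591 -0.285   0.015 ]
[[-0.969  -0.      0.2472]
 [-0.2472  0.     -0.969 ]
 [ 0.     -1.     -0.    ]]
{'fx': 309.70691628693146, 'fy': 309.70691628693146, 'cx': 318.25592729505854, 'cy': 201.81608681261653, 'tool_from_camera': array([[ 0.    ,  0.9555,  0.2951, -0.081 ],
       [-0.0006, -0.2951,  0.9555, -0.1993],
       [ 1.    , -0.0002,  0.0006, -0.0014],
       [ 0.    ,  0.    ,  0.    ,  1.    ]])}
```

```bash
cat >> h.py <<'E'
yaw=np.radians(-7); ex=np.array([np.cos(yaw),np.sin(yaw),0]); ey=np.array([-np.sin(yaw),np.cos(yaw),0]); ez=np.array([0,0,1.])
H=np.array([.535,-.168,.062])   # hinge middle
def pose(x,z,L,y=0):            # mm from hinge, lean deg
    L=np.radians(L); X=np.cos(L)*ex+np.sin(L)*ez; Y=np.sin(L)*ex-np.cos(L)*ez
    return H+ex*x/1e3+ez*z/1e3+ey*y/1e3, np.column_stack([X,Y,ey])
def rel(*a):
    p,M=pose(*a); o=get_obs(); C=R.from_quat(o["tool_rot"]).as_matrix()
    return np.round(np.r_[C.T@(p-o["position"])*1e3, np.degrees(R.from_matrix(C.T@M).as_rotvec())],1)
def where():
    o=get_obs(); d=o["position"]-H; C=R.from_quat(o["tool_rot"]).as_matrix()
    print("t",round(o["time"],2),"box x,y,z mm",np.round([d@ex*1e3,d@ey*1e3,d[2]*1e3],1),"lean",round(np.degrees(np.arctan2(C[:,1]@ex,-C[2,1])),1),"F",np.round(o["ft_force"],1),"q",np.round(o["q"],2))
E
python3 -c "
from h import *
where(); print(rel(-90,200,0))"
```

```text
t 1.0 box x,y,z mm [-324.3 -480.7  122.9] lean -0.0 F [-0.1 -0.5 -0.8] q [-1.5   0.53  1.43 -0.    1.18 -0.18]
[-393.   -77.1 -362.7    0.  -158.7   -0. ]
```

Emit:
drive_tool([
  [-20,-16,-18,0,-8,0,0],
  [-40,-32,-37,0,-16,0,0],
  [-60,-48,-55,0,-24,0,0],
  [-80,-60,-74,0,-32,0,0],
  [-100,-70,-92,0,-40,0,0],
  [-120,-77,-110,0,-48,0,0],
  [-140,-77,-129,0,-56,0,0],
  [-160,-77,-148,0,-64,0,0],
  [-180,-77,-166,0,-72,0,0],
  [-200,-77,-185,0,-80,0,0],
])

```text
time: 2.0
position: [0.3031, -0.376, 0.2621]
tool_rot: [0.52, -0.479, 0.48, -0.52]
ft_force: [0.8, -1.4, -0.5]
grip_width: 0.015
```

```bash
python3 -c "
from h import *
where(); print(rel(-90,200,0),rel(-90,160,25))"
```

```text
t 2.0 box x,y,z mm [-204.8 -234.7  200.1] lean 0.0 F [ 0.8 -1.4 -0.5] q [-1.12  0.24  1.68  0.    1.22 -1.21]
[-206.8    0.   159.8    0.   -78.4    0. ] [-206.8   40.   159.7   17.1  -77.   -20.9]
```

Emit:
drive_tool([
  [-21,0,16,0,-8,0,0],
  [-42,0,32,0,-16,0,0],
  [-63,0,48,0,-24,0,0],
  [-84,0,64,0,-32,0,0],
  [-105,0,80,0,-40,0,0],
  [-126,0,96,0,-48,0,0],
  [-147,0,112,0,-56,0,0],
  [-168,0,128,0,-64,0,0],
  [-190,0,145,0,-72,0,0],
  [-207,0,160,0,-78,0,0],
])

```text
time: 3.0
position: [0.4471, -0.1571, 0.262]
tool_rot: [-0.706, 0.045, -0.046, 0.706]
ft_force: [0.2, 0.1, 0.2]
grip_width: 0.0002
```

```bash
python3 - <<'E'
from h import *
where(); print(rel(-75,95,30),rel(-60,85,30))
im=camera("wrist"); cv2.imwrite("pics/w1.png",im)
im=camera("scene"); cv2.imwrite("pics/s2.png",cv2.resize(im[60:260,240:480],None,fx=2.5,fy=2.5))
E
```

```text
t 3.0 box x,y,z mm [-8.86e+01  1.00e-01  2.00e+02] lean 0.0 F [0.2 0.1 0.2] q [-0.57  0.23  1.7   0.    1.22 -2.02]
[ 1.36e+01  1.05e+02 -1.00e-01  1.00e-01 -4.00e-01 -3.00e+01] [ 2.86e+01  1.15e+02  0.00e+00  1.00e-01 -4.00e-01 -3.00e+01]
```

View pics/w1.png

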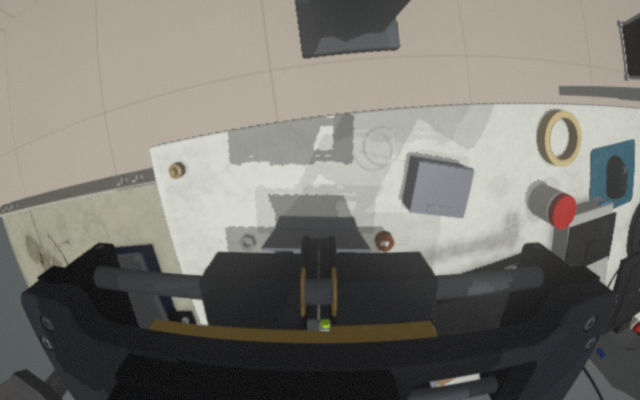

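The wrist view shows the flap at (272–372, 200–245), centred on the shut fingers at column 318. Next I lean and descend on the robot side of it.

Emit:
drive_tool([
  [0,10,0,0,0,-5,0],
  [2,20,0,0,0,-10,0],
  [4,30,0,0,0,-15,0],
  [6,45,0,0,0,-20,0],
  [8,60,0,0,0,-25,0],
  [10,80,0,0,0,-30,0],
  [12,95,0,0,0,-30,0],
  [14,105,0,0,0,-30,0],
  [14,110,0,0,0,-30,0],
  [14,115,0,0,0,-30,0],
])

```text
time: 4.1
position: [0.4712, -0.1562, 0.1649]
tool_rot: [0.699, 0.123, 0.221, -0.669]
ft_force: [0.3, 0.9, 0.0]
grip_width: 0.0005
```

```bash
python3 - <<'E'
from h import *
where(); print(rel(-20,80,35),rel(10,80,40),rel(30,70,45))
im=camera("scene"); cv2.imwrite("pics/s3.png",cv2.resize(im[60:260,240:480],None,fx=2.5,fy=2.5))
for c in("scene",):print([(np.round(d["location"]),round(d["conf"],2)) for d in mark_of(c,"flap_edge")],proj(c,H+ez*.09-ex*.022))
E
```

```text
t 4.1 box x,y,z mm [-64.7   3.9 102.9] lean 28.2 F [0.3 0.9 0. ] q [-0.73  0.27  2.18  0.78  0.37 -2.85]
[28.7 41.4 -2.8  1.  -0.9 -6.8] [ 55.1  55.6  -2.1   1.1  -0.8 -11.8] [ 68.   73.8  -1.6   1.1  -0.8 -16.8]
[(array([309., 210.]), 0.94), (array([355., 154.]), 0.67)] [353.43514395 157.3400269 ]
```

View pics/s3.png

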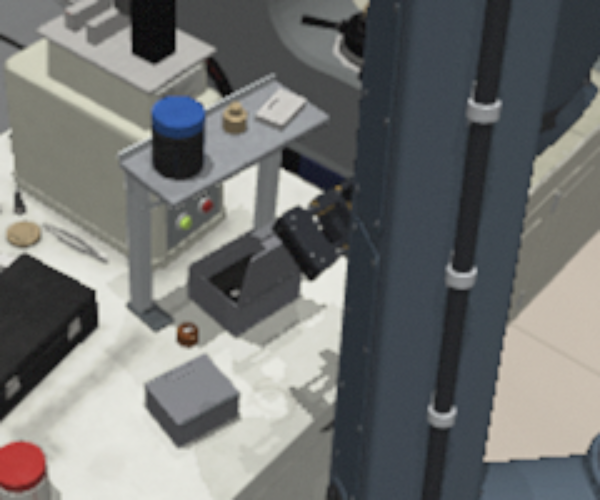

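Joint 6 has hit its limit (-2.85) near the wrist singularity, and the pose fell short. I'll fit a small kinematic model to see which tool flip suits the path.

```bash
cat > k.py <<'E'
from h import *
# readings
D=[([-1.49951,.528499,1.433928,0,1.18138,-.178485],[.15446,-.60476,.18384]),
([-1.12,.24,1.68,0,1.22,-1.21],[.3031,-.376,.2621]),([-.57,.23,1.70,0,1.22,-2.02],[.4471,-.1571,.262])]
def fk(q,p):
    a2,a3,h,T,s,c,b=p; E=R.from_euler
    A=E('z',q[0]); B=A*E('y',q[1]); C=B*E('y',q[2]); W=C*E('z',q[3]); F=W*E('y',q[4]); G=F*E('z',q[5])
    x=np.array([0,0,h])+A.apply([c,s,0])+B.apply([0,0,a2])+C.apply([b,0,a3])+F.apply([0,0,T])
    return x,G.as_matrix()
E
python3 - <<'E'
from k import *
np.set_printoptions(precision=3,suppress=True)
o=get_obs(); print(list(np.round(o["q"],4)),list(np.round(o["position"],5)),list(np.round(o["tool_rot"],4)))
D.append((o["q"],o["position"]))
f=lambda p:np.concatenate([fk(q,p)[0]-x for q,x in D]+[1e-3*(p-p0)])
p0=np.array([.5,.45,.2,.3,.11,0,0]); s=least_squares(f,p0); print(s.x,s.fun[:12]*1e3)
q=o["q"];M=fk(q,s.x)[1]; C=R.from_quat(o["tool_rot"]).as_matrix(); print(M.T@C)
E
```

```text
[np.float64(-0.7332), np.float64(0.2677), np.float64(2.1803), np.float64(0.7844), np.float64(0.3737), np.float64(-2.8539)] [np.float64(0.47105), np.float64(-0.15575), np.float64(0.16478)] [np.float64(0.6987), np.float64(0.123), np.float64(0.2206), np.float64(-0.6693)]
[ 0.584  0.4    0.292  0.349  0.11  -0.003  0.118] [-1.298 -0.691  1.565  0.973 -0.529  0.195 -0.878  1.325 -1.672  0.007
  0.071 -0.088]
[[-0. -0. -1.]
 [-1. -0.  0.]
 [-0.  1. -0.]]
```

```bash
cat >> k.py <<'E'
pk=np.array([.584,.4,.292,.349,.11,-.003,.118]); K=np.array([[0,0,-1],[-1,0,0],[0,1,0.]])
lo=np.array([-3.08,-.75,.22,-1.43,0,-2.85]);hi=np.array([3.08,2.2,2.44,4.57,2.65,2.85])
def ik(p,M,q0):
    def f(q):
        x,G=fk(q,pk); return np.r_[(x-p)*5,R.from_matrix((G@K).T@M).as_rotvec()]
    s=least_squares(f,np.clip(q0,lo+.01,hi-.01),bounds=(lo,hi)); return s.x,np.abs(s.fun).max()
E
python3 - <<'E'
from k import *
np.set_printoptions(precision=2,suppress=True)
F=np.diag([-1,1,-1.])
for fl in (0,1):
  for a in [(-65,80,20),(-65,80,30),(-40,80,30),(-20,80,35),(10,80,40),(40,70,45),(60,50,40),(85,20,40),(95,10,40),(95,10,30)]:
    p,M=pose(*a); M=M@F if fl else M
    best=[]
    for q1 in(-.7,-.3):
      for q0 in([q1,.4,2,.3,.4,-2.3+3.14*fl],[q1,.4,2,-.6,.4,-1.2+3.14*fl],[q1,.4,2,3.3,.3,0],[q1,.4,2,2.6,.4,1.5-3.14*fl],[q1,.4,2,4.,.4,-2]):
        best.append(ik(p,M,np.array(q0)))
    g=[]
    for q,e in sorted(best,key=lambda b:b[1]):
        if e<.01 and not any(np.abs(q-r).max()<.1 for r in g): g.append(q)
    print(fl,a,*g, "" if g else "none %.3f"%min(b[1] for b in best))
E
```

```text
0 (-65, 80, 20) [-0.68  0.32  2.08  0.41  0.47 -2.48] 
0 (-65, 80, 30) none 0.022
0 (-40, 80, 30) none 0.039
0 (-20, 80, 35) [-0.74  0.4   2.2   1.49  0.34  2.7 ] 
0 (10, 80, 40) [-0.73  0.45  2.2   1.85  0.39  2.35] 
0 (40, 70, 45) [-0.72  0.54  2.21  2.16  0.5   2.04] 
0 (60, 50, 40) [-0.66  0.55  2.11  1.96  0.36  2.3 ] 
0 (85, 20, 40) [-0.63  0.64  2.06  2.09  0.37  2.19] 
0 (95, 10, 40) [-0.61  0.66  2.04  2.13  0.37  2.17] 
0 (95, 10, 30) none 0.013
1 (-65, 80, 20) [-0.68  0.32  2.08  0.41  0.47  0.66] 
1 (-65, 80, 30) [-0.78  0.33  2.23  1.13  0.34 -0.13] 
1 (-40, 80, 30) [-0.73  0.36  2.17  1.05  0.34 -0.  ] 
1 (-20, 80, 35) [-0.74  0.4   2.2   1.49  0.34 -0.45] 
1 (10, 80, 40) [-0.73  0.45  2.2   1.85  0.39 -0.79] 
1 (40, 70, 45) [-0.72  0.54  2.21  2.16  0.5  -1.1 ] 
1 (60, 50, 40) [-0.66  0.55  2.11  1.96  0.36 -0.84] 
1 (85, 20, 40) [-0.63  0.64  2.06  2.09  0.37 -0.95] 
1 (95, 10, 40) [-0.61  0.66  2.04  2.13  0.37 -0.98] 
1 (95, 10, 30) [-0.56  0.62  1.91  1.01  0.25  0.18]
```

```bash
python3 - <<'E'
from k import *
np.set_printoptions(precision=2,suppress=True)
F=np.diag([-1,1,-1.])
for a in [(-80,140,20),(-80,140,30),(-80,140,40),(-60,140,40),(-60,140,45),(-60,80,40),(-60,80,45),(-40,80,40),(-20,80,45),(10,75,45),(60,50,45),(90,15,45)]:
    p,M=pose(*a)
    print(a,*[(q,round(e,3)) for q,e in [ik(p,M@F,np.array([-.75,.4,2.2,1.2,.4,-.2]))]])
E
```

```text
(-80, 140, 20) (array([-0.71,  0.18,  2.04,  0.32,  0.65,  0.76]), np.float64(0.0))
(-80, 140, 30) (array([-0.81,  0.16,  2.18,  0.74,  0.49,  0.28]), np.float64(0.0))
(-80, 140, 40) (array([-0.94,  0.2 ,  2.33,  1.41,  0.49, -0.5 ]), np.float64(0.0))
(-60, 140, 40) (array([-0.88,  0.22,  2.29,  1.4 ,  0.46, -0.44]), np.float64(0.0))
(-60, 140, 45) (array([-0.94,  0.26,  2.37,  1.72,  0.55, -0.82]), np.float64(0.0))
(-60, 80, 40) (array([-0.88,  0.42,  2.37,  1.94,  0.49, -1.04]), np.float64(0.0))
(-60, 80, 45) (array([-0.94,  0.5 ,  2.44,  2.14,  0.66, -1.33]), np.float64(0.001))
(-40, 80, 40) (array([-0.83,  0.43,  2.32,  1.92,  0.46, -0.97]), np.float64(0.0))
(-20, 80, 45) (array([-0.84,  0.5 ,  2.34,  2.14,  0.58, -1.21]), np.float64(0.0))
(10, 75, 45) (array([-0.77,  0.52,  2.27,  2.16,  0.54, -1.15]), np.float64(0.0))
(60, 50, 45) (array([-0.69,  0.6 ,  2.17,  2.24,  0.5 , -1.15]), np.float64(0.0))
(90, 15, 45) (array([-0.65,  0.7 ,  2.11,  2.34,  0.52, -1.23]), np.float64(0.0))
```

Emit:
drive_tool([
  [1,-10,0,0,8,0,0],
  [2,-20,0,0,16,0,0],
  [3,-30,0,0,24,0,0],
  [4,-40,0,0,32,0,0],
  [4,-40,0,0,40,0,0],
  [4,-40,0,0,48,0,0],
  [4,-40,0,0,56,0,0],
  [4,-40,0,0,64,0,0],
  [4,-40,0,0,72,0,0],
  [4,-40,0,0,80,0,0],
])

```text
time: 5.2
position: [0.4555, -0.1531, 0.2023]
tool_rot: [0.392, -0.338, 0.619, -0.591]
ft_force: [-0.0, 0.1, -0.9]
grip_width: 0.0007
```

Emit:
drive_tool([
  [0,0,0,0,8,0,0],
  [0,0,0,0,16,0,0],
  [0,0,0,0,24,0,0],
  [0,0,0,0,32,0,0],
  [0,0,0,0,40,0,0],
  [0,0,0,0,48,0,0],
  [0,0,0,0,56,0,0],
  [0,0,0,0,64,0,0],
  [0,0,0,0,72,0,0],
  [0,0,0,0,80,0,0],
])

```text
time: 6.2
position: [0.4555, -0.1531, 0.2023]
tool_rot: [-0.098, -0.638, 0.726, -0.236]
ft_force: [-0.4, 0.2, 0.1]
grip_width: 0.0001
```

```bash
cat >> k.py <<'E'
F=np.diag([-1,1,-1.])
def rel1(*a):
    p,M=pose(*a); M=M@F; o=get_obs(); C=R.from_quat(o["tool_rot"]).as_matrix()
    return np.round(np.r_[C.T@(p-o["position"])*1e3, np.degrees(R.from_matrix(C.T@M).as_rotvec())],1)
E
python3 -c "
from k import *
where(); print(rel1(-80,140,40))"
```

```text
t 6.2 box x,y,z mm [-80.7   5.1 140.3] lean 28.2 F [-0.4  0.2  0.1] q [-0.76  0.16  2.16  0.62  0.48  0.11]
[ 1.1  0.7  4.9  1.  18.8 11.8]
```

Emit:
drive_tool([
  [0,0,1,0,3,2,0],
  [0,0,1,0,6,4,0],
  [0,0,2,0,9,6,0],
  [0,0,3,0,12,8,0],
  [1,0,4,0,15,10,0],
  [1,1,5,1,19,12,0],
  [1,1,5,1,19,12,0],
])

```text
time: 6.9
position: [0.4548, -0.1575, 0.2007]
tool_rot: [-0.283, -0.649, 0.677, -0.201]
ft_force: [-0.9, 0.7, -0.6]
grip_width: 0.0004
```

Emit:
drive_tool([
  [0,0,0,0,8,0,0],
  [0,0,0,0,16,0,0],
  [0,0,0,0,24,0,0],
  [0,0,0,0,32,0,0],
  [0,0,0,0,40,0,0],
  [0,0,0,0,48,0,0],
  [0,0,0,0,56,0,0],
  [0,0,0,0,64,0,0],
  [0,0,0,0,72,0,0],
  [0,0,0,0,80,0,0],
])

```text
time: 7.9
position: [0.4562, -0.1584, 0.2019]
tool_rot: [0.652, 0.626, -0.336, -0.263]
ft_force: [0.2, -0.4, 0.3]
grip_width: 0.0005
```

Emit:
drive_tool([
  [0,0,0,0,8,0,0],
  [0,0,0,0,16,0,0],
  [0,0,0,0,24,0,0],
  [0,0,0,0,32,0,0],
  [0,0,0,0,40,0,0],
  [0,0,0,0,48,0,0],
  [0,0,0,0,56,0,0],
  [0,0,0,0,64,0,0],
  [0,0,0,0,72,0,0],
  [0,0,0,0,80,0,0],
])

```text
time: 8.9
position: [0.4562, -0.1584, 0.2019]
tool_rot: [0.716, 0.311, 0.162, -0.604]
ft_force: [-0.4, -0.6, -0.2]
grip_width: 0.0002
```

```bash
python3 -c "
from k import *
where(); print(rel(-80,140,40),rel(-60,80,40))"
```

```text
t 8.9 box x,y,z mm [-79.4  -0.  139.9] lean 40.2 F [-0.4 -0.6 -0.2] q [-0.93  0.2   2.33  1.41  0.49  2.3 ]
[-0.3 -0.5  0.2 -0.1 19.9  0.2] [-22.4  58.2   8.1  -0.1  19.9   0.2]
```

Emit:
drive_tool([
  [-4,10,1,0,0,0,0],
  [-8,20,2,0,0,0,0],
  [-12,30,4,0,3,0,0],
  [-16,40,5,0,7,0,0],
  [-19,50,7,0,12,0,0],
  [-22,58,8,0,16,0,0],
  [-22,58,8,0,20,0,0],
  [-22,58,8,0,20,0,0],
])

```text
time: 9.7
position: [0.4759, -0.1605, 0.142]
tool_rot: [0.677, 0.203, 0.282, -0.649]
ft_force: [0.7, 0.1, 0.3]
grip_width: 0.0003
```

```bash
python3 - <<'E'
from k import *
where()
for a in [(-40,80,40),(-20,80,42),(0,80,44),(20,76,45),(40,64,45),(55,50,45)]: print(a,rel(*a))
im=camera("scene"); cv2.imwrite("pics/s4.png",cv2.resize(im[80:240,270:430],None,fx=3.5,fy=3.5,interpolation=cv2.INTER_CUBIC))
E
```

```text
t 9.7 box x,y,z mm [-59.6   0.2  80. ] lean 40.2 F [0.7 0.1 0.3] q [-0.88  0.42  2.37  1.95  0.5   2.09]
(-40, 80, 40) [15.  12.6 -0.3 -0.1  0.2  0.2]
(-20, 80, 42) [30.3 25.5 -0.3 -0.1  0.2 -1.8]
(0, 80, 44) [45.6 38.4 -0.4 -0.1  0.2 -3.8]
(20, 76, 45) [58.3 54.4 -0.5 -0.1  0.2 -4.8]
(40, 64, 45) [65.8 76.4 -0.6 -0.1  0.2 -4.8]
(55, 50, 45) [68.2 96.8 -0.6 -0.1  0.2 -4.8]
```

View pics/s4.png

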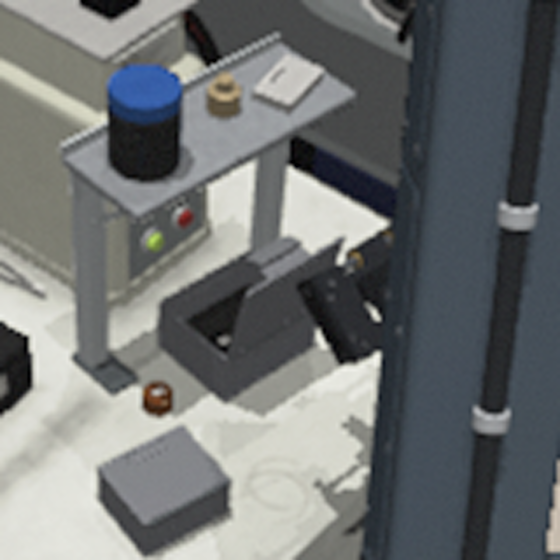

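Emit:
drive_tool([
  [7,6,0,0,0,0,0],
  [15,12,0,0,0,0,0],
  [22,19,0,0,0,-1,0],
  [30,25,0,0,0,-2,0],
  [38,32,0,0,0,-3,0],
  [46,38,0,0,0,-4,0],
  [52,46,0,0,0,-5,0],
  [58,54,0,0,0,-5,0],
  [62,65,0,0,0,-5,0],
  [66,76,0,0,0,-5,0],
])

```text
time: 10.75
position: [0.579, -0.1744, 0.1318]
tool_rot: [0.667, 0.238, 0.314, -0.632]
ft_force: [-0.5, -0.3, 3.6]
grip_width: 0.0005
```

```bash
python3 - <<'E'
from k import *
where()
for a in [(55,50,45),(65,40,45),(75,28,45),(80,22,45),(85,16,45),(90,10,45)]: print(a,rel(*a))
im=camera("scene"); cv2.imwrite("pics/s5.png",cv2.resize(im[80:240,270:430],None,fx=3.5,fy=3.5,interpolation=cv2.INTER_CUBIC))
E
```

```text
t 10.75 box x,y,z mm [44.4 -1.  69.8] lean 46.0 F [-0.5 -0.3  3.6] q [-0.72  0.55  2.21  2.2   0.52  2.  ]
(55, 50, 45) [-6.9 21.4  1.  -0.   0.3  1. ]
(65, 40, 45) [-7.1 35.5  1.  -0.   0.3  1. ]
(75, 28, 45) [-8.8 51.   1.  -0.   0.3  1. ]
(80, 22, 45) [-9.6 58.8  1.  -0.   0.3  1. ]
(85, 16, 45) [-10.5  66.6   1.   -0.    0.3   1. ]
(90, 10, 45) [-11.3  74.3   1.   -0.    0.3   1. ]
```

View pics/s5.png

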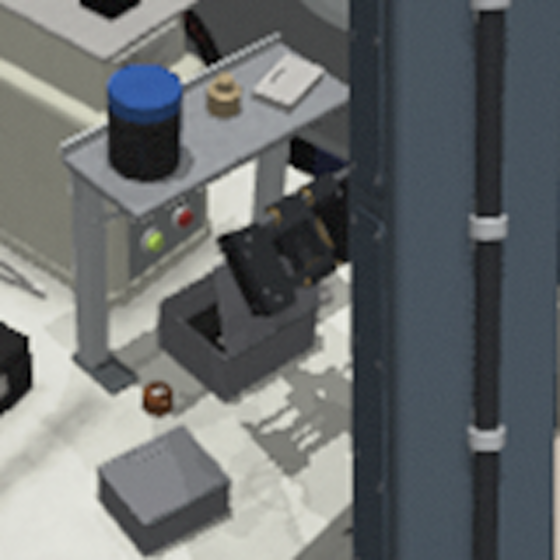

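Emit:
drive_tool([
  [0,7,0,0,0,0,0],
  [1,14,0,0,0,0,0],
  [1,21,1,0,0,0,0],
  [1,28,1,0,0,0,0],
  [1,34,1,0,0,1,0],
  [1,40,1,0,0,1,0],
  [1,46,1,0,0,1,0],
  [1,52,1,0,0,1,0],
  [1,57,1,0,0,1,0],
  [1,57,1,0,0,1,0],
])

```text
time: 11.8
position: [0.6148, -0.1764, 0.0859]
tool_rot: [0.67, 0.225, 0.305, -0.639]
ft_force: [0.0, 0.6, 1.3]
grip_width: 0.0004
```

```bash
python3 - <<'E'
from k import *
where()
for a in [(92,22,45),(95,16,45),(97,12,45),(97,8,45)]: print(a,rel(*a))
im=camera("scene"); cv2.imwrite("pics/s6.png",cv2.resize(im[80:240,270:430],None,fx=3.5,fy=3.5,interpolation=cv2.INTER_CUBIC))
E
```

```text
t 11.8 box x,y,z mm [80.2  1.4 23.9] lean 44.1 F [0.  0.6 1.3] q [-0.65  0.66  2.13  2.29  0.49  1.96]
(92, 22, 45) [ 7.2  9.6 -1.4 -0.1 -0.  -0.9]
(95, 16, 45) [ 5.2 15.9 -1.4 -0.1 -0.  -0.9]
(97, 12, 45) [ 3.8 20.2 -1.4 -0.1 -0.  -0.9]
(97, 8, 45) [ 1.  23.1 -1.4 -0.1 -0.  -0.9]
```

View pics/s6.png

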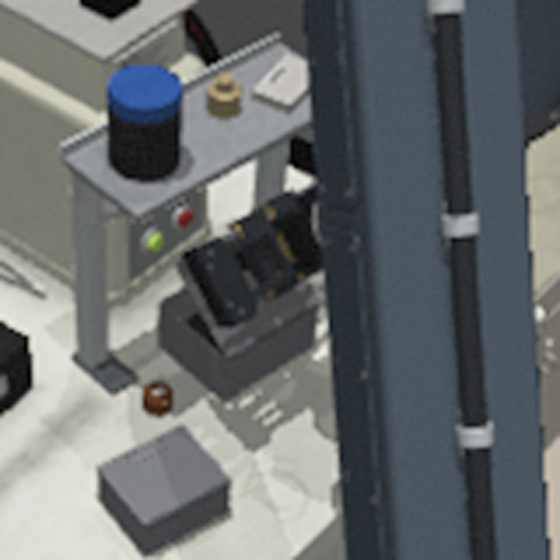

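Emit:
drive_tool([
  [4,3,-1,0,0,0,0],
  [8,7,-1,0,0,0,0],
  [8,8,-1,0,0,0,0],
  [7,10,-1,0,0,0,0],
  [6,12,-1,0,0,0,0],
  [6,14,-1,0,0,0,0],
  [5,16,-1,0,0,0,0],
  [5,16,-1,0,0,0,0],
])

```text
time: 12.65
position: [0.6297, -0.1795, 0.0788]
tool_rot: [0.67, 0.226, 0.305, -0.638]
ft_force: [1.1, 0.6, 1.7]
grip_width: 0.0005
```

```bash
python3 - <<'E'
from k import *
where()
for a in [(97,12,44),(97,8,44),(97,4,44)]: print(a,rel(*a))
E
```

```text
t 12.65 box x,y,z mm [95.4  0.2 16.8] lean 44.2 F [1.1 0.6 1.7] q [-0.63  0.68  2.09  2.3   0.48  1.97]
(97, 12, 44) [-2.2  4.5 -0.2 -0.1  0.   0.2]
(97, 8, 44) [-5.   7.4 -0.2 -0.1  0.   0.2]
(97, 4, 44) [-7.8 10.2 -0.2 -0.1  0.   0.2]
```

Emit:
drive_tool([
  [-1,1,0,0,0,0,0],
  [-2,2,0,0,0,0,0],
  [-3,3,0,0,0,0,0],
  [-4,4,0,0,0,0,0],
  [-4,4,0,0,0,0,0],
])

```text
time: 13.15
position: [0.629, -0.1792, 0.0728]
tool_rot: [0.67, 0.225, 0.305, -0.638]
ft_force: [0.5, 0.7, 2.5]
grip_width: 0.0008
```

```bash
python3 - <<'E'
from k import *
where()
im=camera("scene"); cv2.imwrite("pics/s7.png",cv2.resize(im[110:210,300:400],None,fx=5,fy=5,interpolation=cv2.INTER_CUBIC))
E
```

```text
t 13.15 box x,y,z mm [94.7  0.3 10.8] lean 44.1 F [0.5 0.7 2.5] q [-0.63  0.69  2.09  2.32  0.49  1.94]
```

View pics/s7.png

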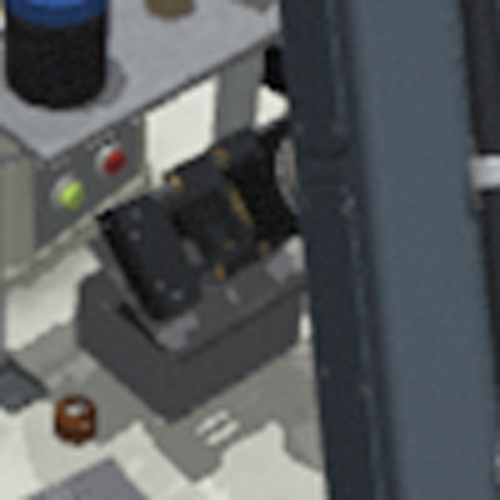

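Emit:
drive_tool([
  [-1,1,0,0,0,0,0],
  [-2,2,0,0,0,0,0],
  [-3,3,0,0,0,0,0],
  [-4,4,0,0,0,0,0],
  [-4,4,0,0,0,0,0],
])

```text
time: 13.7
position: [0.6289, -0.1792, 0.0671]
tool_rot: [0.67, 0.225, 0.305, -0.638]
ft_force: [0.3, 0.3, 2.3]
grip_width: 0.0006
```

```bash
python3 -c "
from k import *
where()"
```

```text
t 13.7 box x,y,z mm [94.6  0.4  5.1] lean 44.1 F [0.3 0.3 2.3] q [-0.63  0.71  2.1   2.34  0.5   1.92]
```

```bash
python3 - <<'E'
from k import *
a=camera("scene")[110:210,290:380]; b=camera("wrist")[150:350,180:460]
a=cv2.resize(a,(360,400),interpolation=cv2.INTER_CUBIC); b=cv2.resize(b,(440,314),interpolation=cv2.INTER_CUBIC)
c=np.zeros((400,800,3),np.uint8); c[:,:360]=a; c[:314,360:]=b; cv2.imwrite("pics/c1.png",c)
for n in("flap_edge","tab_hook"):print([(np.round(d["location"]),round(d["conf"],2)) for d in mark_of("scene",n)])
s=H+ex*.101; print("shut edge mid",proj("scene",s+ez*.002),"L/R ends",proj("scene",s+ey*.06),proj("scene",s-ey*.06),"hinge ends",proj("scene",H+ey*.06),proj("scene",H-ey*.06),"tcp",proj("scene",get_obs()["position"]))
E
```

```text
[(array([312., 209.]), 0.97), (array([329., 151.]), 0.71)]
[]
shut edge mid [326.17025486 157.10472223] L/R ends [312.85147538 165.498857  ] [338.97090298 149.85227499] hinge ends [333.19520159 182.26188416] [359.45598636 165.44829871] tcp [327.44154632 157.56888869]
```

View pics/c1.png

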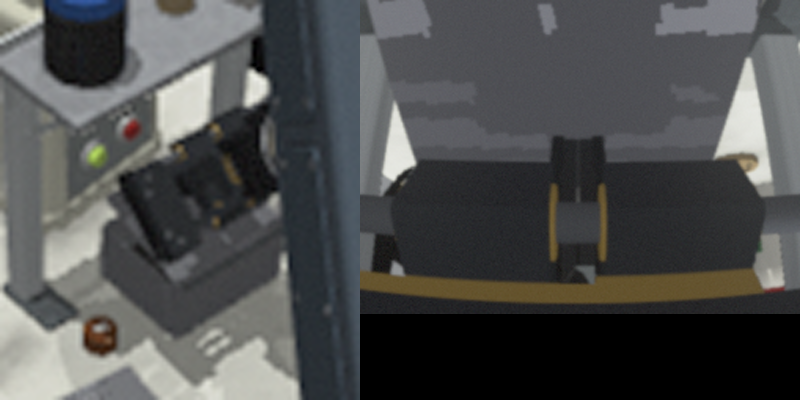

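Emit:
drive_tool([
  [-0.7,0.7,0,0,0,0,0],
  [-1.4,1.4,0,0,0,0,0],
  [-2.1,2.1,0,0,0,0,0],
  [-2.1,2.1,0,0,0,0,0],
])

```text
time: 14.3
position: [0.6291, -0.1792, 0.0644]
tool_rot: [0.67, 0.225, 0.305, -0.638]
ft_force: [1.2, 0.5, 4.1]
grip_width: 0.0006
```

Emit:
drive_tool([
  [-0.7,0.7,0,0,0,0,0],
  [-1.4,1.4,0,0,0,0,0],
  [-2.1,2.1,0,0,0,0,0],
  [-2.1,2.1,0,0,0,0,0],
])

```text
time: 14.7
position: [0.6288, -0.1792, 0.0612]
tool_rot: [0.67, 0.225, 0.305, -0.638]
ft_force: [0.7, -0.5, 3.5]
grip_width: 0.0003
```

```bash
cat >> k.py <<'E'
def wproj(P):
    o=get_obs(); k=get_calibration("wrist"); C=R.from_quat(o["tool_rot"]).as_matrix(); T=np.array(k["tool_from_camera"])
    v=T[:3,:3].T@(C.T@(np.array(P)-o["position"])-T[:3,3]); n=np.hypot(v[0],v[1]); r=np.arctan2(n,v[2])
    return np.array([k["cx"]+k["fx"]*r*v[0]/n,k["cy"]+k["fy"]*r*v[1]/n])
def flap(x,y,th,z=.002): return H+ex*(x*np.cos(th)-z*np.sin(th))+ez*(x*np.sin(th)+z*np.cos(th))+ey*y
E
python3 - <<'E'
from k import *
where()
b=camera("wrist"); x0,y0,x1,y1=180,60,460,270; f=2.8
b=cv2.resize(b[y0:y1,x0:x1],None,fx=f,fy=f,interpolation=cv2.INTER_CUBIC)
b=cv2.convertScaleAbs(b,alpha=1.5,beta=25)
for th,col in((0,(0,255,0)),(.2,(0,0,255))):
    pts=np.array([((wproj(flap(x,y,th))-[x0,y0])*f).astype(int) for x,y in((0,-.06),(.101,-.06),(.101,.06),(0,.06))]); cv2.polylines(b,[pts],True,col,1); print(th,pts.tolist())
p=((wproj(get_obs()["position"])-[x0,y0])*f).astype(int);print(p);cv2.circle(b,p.tolist(),4,(255,0,255),1)
cv2.imwrite("pics/c2.png",b)
E
```

```text
t 14.7 box x,y,z mm [94.5  0.3 -0.8] lean 44.1 F [ 0.7 -0.5  3.5] q [-0.63  0.72  2.1   2.36  0.51  1.9 ]
0 [[11, 254], [151, 493], [611, 493], [747, 253]]
0.2 [[10, 252], [141, 563], [621, 564], [748, 252]]
[382 475]
```

View pics/c2.png

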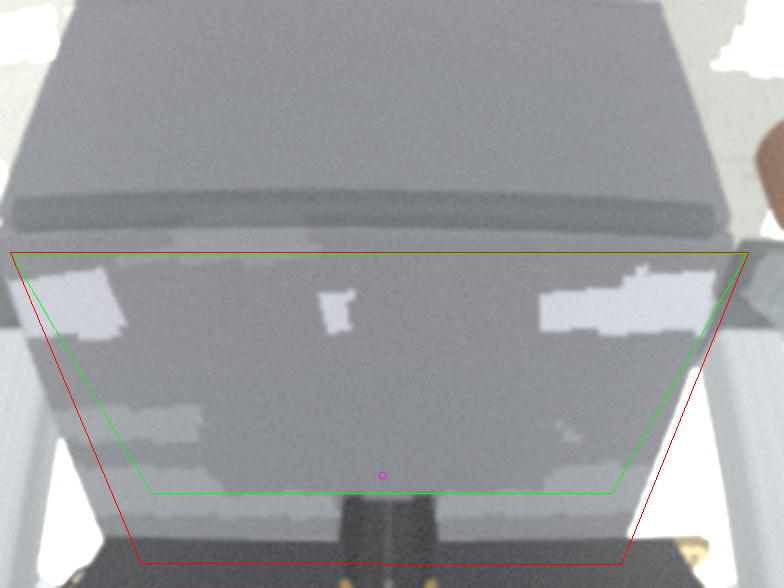

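```bash
python3 - <<'E'
from k import *
a=cv2.imread("pics/w1.png"); b=camera("wrist")
for n,i in(("w1",a),("now",b)):
    print(n,[(r,int(i[r,300:337:4].mean()),i[r,300:337:3].sum(1).tolist()) for r in range(224,250,2)])
C=R.from_quat(get_obs()["tool_rot"]).as_matrix();p=get_obs()["position"]
print([(s,wproj(p-C[:,1]*s/1e3).round(1)[1],wproj(p-C[:,1]*s/1e3-C[:,0]*.0095).round(1)[1]) for s in (0,10,20,30,40)])
print(p,fk(get_obs()["q"],pk)[0], get_obs()["moment"])
for n in("flap_edge","tab_hook"):print(n,[(np.round(d["location"]),round(d["conf"],2)) for d in mark_of("wrist",n)])
E
```

```text
w1 [(224, 72, [222, 218, 214, 216, 220, 214, 210, 210, 218, 210, 216, 213, 216]), (226, 71, [213, 217, 216, 211, 213, 208, 211, 210, 208, 219, 214, 204, 220]), (228, 68, [196, 202, 206, 209, 210, 201, 203, 202, 200, 211, 209, 209, 206]), (230, 66, [202, 200, 198, 199, 200, 200, 197, 199, 194, 204, 200, 204, 208]), (232, 67, [210, 198, 200, 202, 209, 198, 202, 202, 201, 192, 198, 200, 201]), (234, 67, [202, 211, 197, 198, 206, 195, 198, 195, 205, 202, 194, 202, 198]), (236, 62, [202, 173, 160, 178, 196, 193, 193, 207, 199, 191, 154, 167, 207]), (238, 54, [199, 143, 134, 145, 174, 163, 169, 168, 162, 152, 142, 135, 189]), (240, 49, [198, 149, 134, 137, 136, 139, 151, 148, 144, 139, 136, 140, 189]), (242, 48, [193, 141, 133, 141, 133, 146, 140, 143, 139, 142, 137, 136, 185]), (244, 48, [186, 136, 129, 127, 138, 144, 142, 138, 138, 139, 135, 136, 183]), (246, 47, [201, 127, 120, 130, 138, 139, 150, 129, 143, 135, 126, 137, 179]), (248, 49, [233, 115, 129, 121, 128, 129, 148, 130, 135, 121, 130, 124, 190])]
now [(224, 78, [238, 244, 234, 224, 235, 233, 239, 236, 237, 228, 241, 240, 236]),
[... 609 characters left out ...]
12, 113, 248]), (242, 45, [260, 105, 104, 107, 114, 120, 146, 125, 123, 105, 102, 109, 255]), (244, 44, [248, 90, 92, 99, 108, 116, 132, 128, 115, 110, 100, 99, 258]), (246, 41, [215, 91, 113, 106, 107, 111, 136, 104, 117, 117, 93, 89, 206]), (248, 41, [204, 98, 83, 108, 116, 103, 124, 118, 112, 89, 91, 93, 187])]
[(0, np.float64(229.9), np.float64(217.1)), (10, np.float64(235.6), np.float64(222.3)), (20, np.float64(241.8), np.float64(228.0)), (30, np.float64(248.6), np.float64(234.3)), (40, np.float64(256.1), np.float64(241.2))]
[ 0.62866915 -0.17913723  0.06116957] [ 0.62669996 -0.176448    0.06266835] [ 0.07890466 -0.26150473 -0.04090684]
flap_edge [(array([616., 124.]), 0.6)]
tab_hook []
```

```bash
python3 - <<'E'
from k import *
np.set_printoptions(precision=4,suppress=True)
k=get_calibration("wrist");T=np.array(k["tool_from_camera"])
p=np.array([.4471,-.1571,.262]);C=R.from_quat([-.706,.045,-.046,.706]).as_matrix()
def pr(P):
    v=T[:3,:3].T@(C.T@(P-p)-T[:3,3]); n=np.hypot(v[0],v[1]); r=np.arctan2(n,v[2]); return np.array([k["cx"]+k["fx"]*r*v[0]/n,k["cy"]+k["fy"]*r*v[1]/n])
t=lambda u,v:(200+u/2.5,60+v/2.5)
for n,uv,z,w in(("weight",(633,433),.028,(177,168)),("spec",(333,291),.019,(385,240)),("hex",(537,310),.013,(248,241)),("tape",(5,435),.025,(561,138)),("jar",(27,316),.078,(563,208))):
    P=onz("top",t(*uv),z); print(n,P,pr(P).round(1),w)
E
```

```text
weight [ 0.4239 -0.376   0.028 ] [174.6 172.5] (177, 168)
spec [ 0.5845 -0.066   0.019 ] [385.1 243.4] (385, 240)
hex [ 0.5594 -0.2854  0.013 ] [248.1 243.5] (248, 241)
tape [0.4376 0.2832 0.025 ] [562.8 137.9] (561, 138)
jar [0.5548 0.2479 0.078 ] [564.1 212.2] (563, 208)
```

The flap still reads about 0.27 rad (seen width against distance), and the visible fingertip sits behind the nominal TCP. The contact point is therefore about 78 mm from the hinge. I'll slide outward and keep pressing.

Emit:
drive_tool([
  [3,2,0,0,0,0,0],
  [6,3,0,0,0,0,0],
  [9,5,0,0,0,0,0],
  [13,7,0,0,0,0,0],
  [13,7,0,0,0,0,0],
  [12,8,0,0,0,0,0],
  [11,9,0,0,0,0,0],
  [10,10,0,0,0,0,0],
  [10,10,0,0,0,0,0],
])

```text
time: 15.8
position: [0.6436, -0.1812, 0.0615]
tool_rot: [0.67, 0.226, 0.306, -0.638]
ft_force: [1.7, -0.6, 3.0]
grip_width: 0.0006
```

```bash
python3 - <<'E'
from k import *
where()
b=camera("wrist"); x0,y0,x1,y1=180,100,460,270; f=2.8
b=cv2.convertScaleAbs(cv2.resize(b[y0:y1,x0:x1],None,fx=f,fy=f,interpolation=cv2.INTER_CUBIC),alpha=1.5,beta=25)
for th,col in((0,(0,255,0)),(.25,(0,0,255))):
    pts=np.array([((wproj(flap(x,y,th))-[x0,y0])*f).astype(int) for x,y in((0,-.06),(.101,-.06),(.101,.06),(0,.06))]); cv2.polylines(b,[pts],True,col,1); print(th,pts.tolist())
cv2.imwrite("pics/c3.png",b)
E
```

```text
t 15.8 box x,y,z mm [109.4   0.2  -0.5] lean 44.2 F [ 1.7 -0.6  3. ] q [-0.62  0.72  2.06  2.34  0.48  1.94]
0 [[-19, 82], [138, 357], [626, 357], [779, 81]]
0.25 [[-20, 80], [122, 449], [641, 449], [780, 79]]
```

View pics/c3.png

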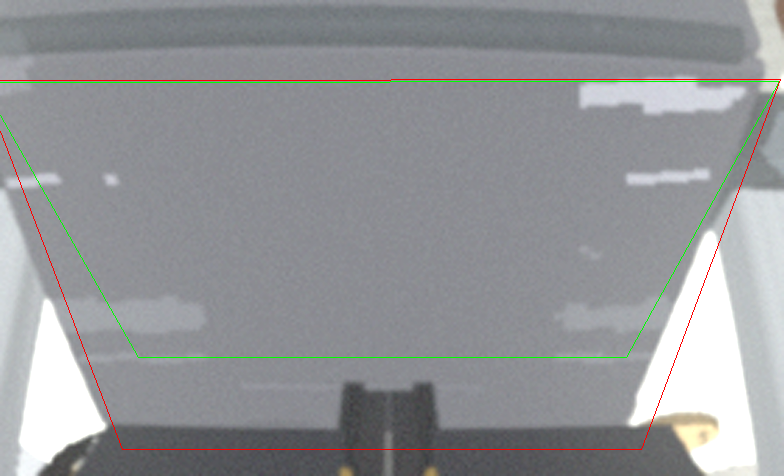

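Emit:
drive_tool([
  [-1,1,0,0,0,0,0],
  [-2,2,0,0,0,0,0],
  [-3,3,0,0,0,0,0],
  [-4,4,0,0,0,0,0],
  [-4,4,0,0,0,0,0],
])

```text
time: 16.35
position: [0.6434, -0.1811, 0.0558]
tool_rot: [0.67, 0.226, 0.305, -0.638]
ft_force: [2.3, -0.6, 5.0]
grip_width: 0.0004
```

Emit:
drive_tool([
  [-1,1,0,0,0,0,0],
  [-2,2,0,0,0,0,0],
  [-3,3,0,0,0,0,0],
  [-3,3,0,0,0,0,0],
])

```text
time: 16.75
position: [0.644, -0.1812, 0.0527]
tool_rot: [0.669, 0.227, 0.306, -0.638]
ft_force: [1.6, 0.4, 7.4]
grip_width: 0.0007
```

Emit:
drive_tool([
  [-1,1,0,0,0,0,0],
  [-2,2,0,0,0,0,0],
  [-3,3,0,0,0,0,0],
  [-3,3,0,0,0,0,0],
])

```text
time: 17.15
position: [0.6423, -0.1809, 0.0467]
tool_rot: [0.67, 0.225, 0.305, -0.638]
ft_force: [0.8, -0.2, 2.5]
grip_width: 0.0003
```

Emit:
drive_tool([
  [-1,1,0,0,0,0,0],
  [-2,2,0,0,0,0,0],
  [-3,3,0,0,0,0,0],
  [-3,3,0,0,0,0,0],
])

```text
time: 17.55
position: [0.6426, -0.1809, 0.0436]
tool_rot: [0.67, 0.226, 0.306, -0.638]
ft_force: [-2.3, -1.4, 9.3]
grip_width: 0.0006
```

Emit:
drive_tool([
  [-0.7,0.7,0,0,0,0,0],
  [-1.4,1.4,0,0,0,0,0],
  [-1.4,1.4,0,0,0,0,0],
])

```text
time: 17.85
position: [0.6429, -0.1809, 0.0433]
tool_rot: [0.669, 0.226, 0.307, -0.638]
ft_force: [-6.4, -0.7, 17.9]
grip_width: 0.0002
```

Emit:
drive_tool([
  [-0.7,0.7,0,0,0,0,0],
  [-1.4,1.4,0,0,0,0,0],
  [-1.4,1.4,0,0,0,0,0],
])

```text
time: 18.15
position: [0.6431, -0.1809, 0.043]
tool_rot: [0.669, 0.227, 0.308, -0.637]
ft_force: [-10.3, -0.6, 27.8]
grip_width: 0.0007
```

Hard stop at 28 N with no further travel: the flap is flat. I release along the tool axis and check that it stays.

Emit:
drive_tool([
  [1,-1,0,0,0,0,0],
  [3,-3,0,0,0,0,0],
  [4,-6,0,0,0,0,0],
  [4,-14,0,0,0,0,0],
  [4,-24,0,0,0,0,0],
  [4,-36,0,0,0,0,0],
  [4,-50,0,0,0,0,0],
  [4,-65,0,0,0,0,0],
  [4,-80,0,0,0,0,0],
  [4,-95,0,0,0,0,0],
])

```text
time: 19.15
position: [0.5784, -0.173, 0.1107]
tool_rot: [0.67, 0.225, 0.305, -0.638]
ft_force: [0.7, -0.4, 0.7]
grip_width: 0.0005
```

Emit:
drive_tool([
  [0,-15,0,0,0,0,0],
  [0,-30,0,0,0,0,0],
  [0,-45,0,0,0,0,0],
  [0,-60,0,0,0,0,0],
  [0,-75,0,0,0,0,0],
  [0,-75,0,0,0,0,0],
  [0,-75,0,0,0,0,0],
  [0,-75,0,0,0,0,0],
])

```text
time: 19.95
position: [0.528, -0.1671, 0.1636]
tool_rot: [0.67, 0.225, 0.305, -0.638]
ft_force: [-0.3, -0.8, -0.1]
grip_width: 0.0005
```

```bash
python3 - <<'E'
from k import *
where()
a=camera("scene")[90:230,270:410]; b=camera("wrist")[120:330,180:460]
a=cv2.resize(a,(400,400),interpolation=cv2.INTER_CUBIC); b=cv2.resize(b,(400,300),interpolation=cv2.INTER_CUBIC)
c=np.zeros((400,800,3),np.uint8); c[:,:400]=a; c[:300,400:]=b; cv2.imwrite("pics/c4.png",c)
print([(np.round(d["location"]),round(d["conf"],2)) for d in mark_of("scene","flap_edge")])
for th in(0,.1,.3,1.8): print(th,proj("scene",flap(.101,0,th)).round(1))
camera("top")
for n,z in(("specimen_left",0),("hex_right",0),("tape",0),("jar",0),("weight",0)):
    print(n,[(onz("top",d["location"],0)[:2].round(3),round(d["conf"],2)) for d in mark_of("top",n)][:3])
E
```

```text
t 19.95 box x,y,z mm [ -7.   -0.  101.6] lean 44.1 F [-0.3 -0.8 -0.1] q [-0.8   0.41  2.28  1.97  0.49  2.18]
[(array([253., 259.]), 0.72), (array([309., 209.]), 0.67)]
0 [326.2 157.1]
0.1 [326.4 155.1]
0.3 [327.5 151.4]
1.8 [354.3 156. ]
specimen_left [(array([ 0.586, -0.067]), 0.62)]
hex_right [(array([ 0.562, -0.289]), 0.61), (array([0.561, 0.251]), 0.16)]
tape [(array([0.443, 0.289]), 0.79)]
jar [(array([0.558, 0.249]), 0.83)]
weight [(array([ 0.426, -0.377]), 0.63)]
```

View pics/c4.png

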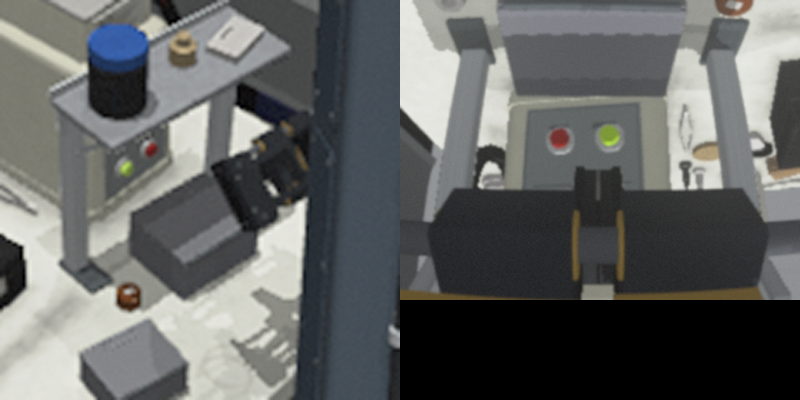

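The picture shows the flap flat on the box at scene crop (200,230), and it stayed shut with the gripper clear. In the wrist view its free edge lies level in front of the panel. Loose items are unmoved, so I hand in.

```bash
python3 -c "
from rig import *
print(hand_in())"
```

```text
the job is handed in; nothing more can be done
None
```

The specimen box under the riser is shut and latched, and I handed the job in at about 20 s.

**What I did:** with the fingers closed and the tool leaning back about 44°, I swung the flap over and pressed about 90 mm from the hinge. The force rose to about 7 N, dropped to 2.5 N as the hook passed the lip, then reached a hard stop at about 28 N. I then backed off.

**Last checks:**
- The final picture shows the flap lying flat, about 1.5 s after I let go.
- The force at the wrist read about zero, with the gripper clear of everything.
- The specimen, hex sample, tape, jar and weight are within about 7 mm of where they started, which is about the measuring error.
- The riser and the things on it look the same in the picture.

**What failed or disagreed:**
- **Joint 6:** on the first approach it touched its limit, reading -2.854 against -2.85. I backed out and used the other wrist branch.
- **Fingertip position:** the fingers seem to touch about 29 mm behind the stated TCP, so I judged the press by force and wrist images instead of by TCP height.
- **Flap edge:** the network no longer found the shut flap's edge, so the shut state rests on the picture and the force readings.

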